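Make up two rework kits

TASK

Make up the two kits from the stock on the left of the bench. Into the blue tray go the solder reel, the white jar with the black lid and the red-capped marker; into the yellow tray, beside the blue braid reel that already lies there, go the jar with the red lid and the black-capped marker. Stand the reel and the jars upright, each near the middle of a square compartment of its own, lay each marker centred along its tray's long compartment, clear of the ribs, and leave the roll of black tape and the braid reel where they are.

Things in the scene. Friction and masses are not known exactly. Their poses are not given: they have to be found in the camera images.
- blue_tray: blue kit tray fixed on the bench, 126 (x) x 164 (y) mm. Origin: centre of underside, z up. Floor at z 3 mm; tops of the 3 mm thick rim and ribs at z 7. Compartment centres (x, y) in its frame: square ones, 78 mm, at (21, 39.5) and (21, -39.5), away from the robot; long one, 39 x 158, at (-40.5, 0), near the robot. All empty at the start.
- yellow_tray: yellow kit tray fixed on the bench, 126 (x) x 164 (y) mm. Origin: centre of underside, z up. Floor at z 3 mm; tops of the 3 mm thick rim and ribs at z 7. Compartment centres (x, y) in its frame: square ones, 78 mm, at (21, 39.5) and (21, -39.5), away from the robot; long one, 39 x 158, at (-40.5, 0), near the robot. The braid reel lies in the one at (21, 39.5); the others are empty.
- spool_centre (a point): reel of solder wire, grey wire between green flanges, standing upright on a flange: 49 mm across, 39 mm high; this point is its centre, 19.5 mm above its underside. About 0.15 to 0.31 kg.
- black_lid_jar_centre (a point): small low white jar with a black screw lid, upright, 38 mm across, 31 mm high; the lid is fixed; this point is its centre, 15.5 mm above its underside. 40 g.
- red_lid_jar_centre (a point): small amber jar with a red screw lid, upright, 32 mm across, 41 mm high; the lid is fixed; this point is its centre, 20.5 mm above its underside. 40 to 70 g.
- red_marker_centre (a point): marker pen lying on the bench, white barrel with a red cap, 125 mm long (its y axis), 10 to 12 mm wide, 12 mm high to grip; this point is its middle, 6 mm above its underside. 14 g; it does not roll.
- black_marker_centre (a point): marker pen lying on the bench, white barrel with a black cap, 125 mm long (its y axis), 10 to 12 mm wide, 12 mm high to grip; this point is its middle, 6 mm above its underside. 14 g; it does not roll.
- braid_reel_centre (a point): small blue reel of copper desoldering braid lying flat and loose in the yellow tray, 42 mm across, 12 mm high; this point is its centre, 6 mm above its underside. It stays there.
- tape_centre (a point): roll of black tape with a yellow core, lying flat and loose among the stock, 73 mm across, 19 mm high; this point is its centre, 9.5 mm above its underside. It belongs to neither kit.

How it is judged:
By the outcome, as a careful person would: the job done as asked, in the order asked, and still so for the second after the job is handed in, with the robot touching nothing.
It also fails if it takes over 118 s, if anything falls off the work surface, if the arm or the gripper's body presses on something with over 40 N, if the wrist force passes 120 N, or if a joint passes its speed limit or range.

ROBOT

A 6-joint arm with a two-finger parallel gripper is mounted at the origin on a cart in front of the work surface, level with it; the furniture and walls round the work are solid. World frame = base frame: x ahead of the robot, y to its left, z up, the work surface at z = 0. Lengths are in m, angles in rad, forces in N, time in s.
With the tool pointing down it reaches from about 0.25 to 0.8 m from the base axis. Payload 8.5 kg.
Tool frame: the origin (TCP) lies on the centre line of the jaws, within the pads' length; the fingertips stand ahead of it and the grasp point (between the pads) lies 5 mm behind it (robot.finger_overhang is the z of the fingertips in the tool frame, in m); z points along the fingers, y is the line along which they close (so a half turn about z gives the same grasp; the last joint's range is limited). The gripper opens to 85 mm and grips with 20 to 120 N. Pads are 22 mm wide; open, the fingers measure 114 mm over their backs; the gripper's body (76 mm by 85 mm) begins 54 mm behind the grasp point. The pads swing forward as they close: fully open they stand 13 mm farther back than shut.
Start: joints at [-1.159, 0.238, -0.013, 1.319, 0, 1.571], TCP at [0.21, -0.481, 0.245] pointing down, gripper open.
Joint ranges: [-2.66, 2.66], [-1.03, 1.9], [-1.14, 1.46], [-1.82, 2.27], [-1.45, 1.34], [-3.14, 3.14]. Speed limits (rad/s): [2.22, 2.22, 2.79, 3.14, 3.14, 3.14].

INTERFACE

Orientations are given as a unit quaternion [x, y, z, w].
In Python, from rig import robot, optics gives the robot as it stands. The module is installed in compiled form; this text tells all that it offers.
- The arm moves only by the tool arm_command, never from a script. Its argument "increments" is a list that holds one entry, the list of rows, each a list of 7 numbers: the shift along the tool's x, y, z in cm, then the turn, a rotation vector about the tool's x, y, z in rad, then the gripper command: -1 is shut, 1 is fully open, values between are in proportion. A call has 1 to 20 rows; each row is the pose to reach, as a shift and turn from the pose commanded when the call began, along the tool's axes at that moment; what a row does not reach only later rows make up. A row lasts 1/12 s, in which the tool goes at most 41.7 mm and 7.16 degrees, less where a joint would pass 70% of its speed; a pose out of reach is approached as far as the arm can. A call with a gripper value outside its range is refused whole. The fingers move at their own pace and stop on an object; "grip_force" is the grip in N (left out, the last holds). Time passes only in rows, so rows that repeat a pose let the fingers close. It gives the time, the measured TCP pose, the force, the opening and the grip force at its end, in the units of the state.
- robot.read_state(): the state, without advancing time (a new reading comes with each control period).
- optics.read_camera(name): name is "scene" or "top" or "wrist"; returns the picture (384x512x3 uint8, blue, green, red); there is no depth.
- optics.get_calibration(name): a dict with "intrinsics" (3x3 intrinsics, pixels), "R" (3x3) and "t" (3): a world point X has camera coordinates R X + t; the wrist camera has in their place "tool_from_camera" (4x4, takes a point from camera to tool coordinates, whose origin is the TCP and whose axes are the flange's). Camera axes: x right, y down, z forward; pixel columns grow to the right and rows downward; lengths in m; the calibration is good to about 2 mm. A picture is of the moment at which its call begins: read the wrist's pose just before it. get_calibration takes no time and is no camera call.
- robot.close_job(): hands the job in; it is judged then, once.
The state is a dict: "t": time; "q": joint angles; "qd": joint speeds; "joint_torque": joint torques, N m; "position": TCP position; "tcp_rot": TCP orientation; "ft_force": force on the tool from outside, world axes, zero at the start; "wrist_torque": the same for the moment, N m; "width": finger opening in m; "grasp_force": force on a finger pad.
Only numpy, scipy, OpenCV 4.12 (cv2) and the standard library are available. Lean on these libraries where they do the work, as an engineer would, in place of code of your own. Each camera call takes 0.05 s, during which the arm holds its last target. There are 200 camera calls.

## Working session

There is one attempt and no reset: what is moved stays moved. The work goes in short steps, Python scripts to look and compute and a tool call to move; the robot and the scene stay as the last step left them, time stands still between calls to the robot, and variables do not carry over. Pictures are saved under pics/ and viewed, at most 14 in all, crops included, and the job is handed in when it is done.

Besides the shell and the picture viewer there is one more tool, called after "Emit:" as name([rows], argument=value, ...), one row to a line, values as JSON. arm_command: Moves the arm, as the interface text tells. Its arguments: {"type":"object","properties":{"increments":{"type":"array"},"grip_force":{"type":"number"}},"required":["increments"]}

```bash
mkdir -p pics
cat > h.py <<'E'
import numpy as np, cv2
from rig import robot, optics
from scipy.spatial.transform import Rotation as Ro
def pix(name,uv,z,st=None):
    c=optics.get_calibration(name);K=np.array(c["intrinsics"])
    if name=="wrist":
        T=np.array(c["tool_from_camera"]);R0=Ro.from_quat(st["tcp_rot"]).as_matrix()
        Rw=R0@T[:3,:3];o=R0@T[:3,3]+st["position"]
    else:
        R=np.array(c["R"]);Rw=R.T;o=-R.T@np.array(c["t"])
    d=Rw@np.linalg.inv(K)@np.array([uv[0],uv[1],1.]);return o+d*(z-o[2])/d[2]
E
python3 - <<'E'
from h import *
s=robot.read_state();print({k:np.round(v,3).tolist() for k,v in s.items()}, robot.finger_overhang)
for n in("top","scene"):
    im=optics.read_camera(n);cv2.imwrite(f"pics/{n}0.png",im)
    cv2.imwrite(f"pics/{n}0b.png",cv2.resize(im,(768,576),interpolation=cv2.INTER_CUBIC))
    c=optics.get_calibration(n);R=np.array(c["R"]);print(n,np.round(-R.T@np.array(c["t"]),3),np.round(R,2).tolist())
print(optics.get_calibration("wrist"))
E
```

```text
{'t': 0.0, 'q': [-1.159, 0.239, -0.014, 1.319, 0.0, 1.571], 'qd': [0.002, 0.0, 0.0, -0.0, 0.001, 0.001], 'joint_torque': [0.001, -53.878, 34.643, 0.019, 0.0, -0.0], 'position': [0.21, -0.481, 0.245], 'tcp_rot': [0.979, 0.204, -0.0, -0.001], 'ft_force': [-0.745, 0.609, -0.525], 'wrist_torque': [-0.023, 0.079, 0.006], 'grasp_force': 0.0, 'width': 0.085} 0.014
top [0.409 0.04  1.186] [[-0.02, -1.0, -0.01], [-1.0, 0.03, -0.08], [0.08, 0.01, -1.0]]
scene [-0.179  0.787  0.669] [[-0.75, -0.66, -0.02], [-0.34, 0.4, -0.85], [0.57, -0.63, -0.52]]
{'intrinsics': array([[295.93357811,   0.        , 254.10796578],
       [  0.        , 295.93357811, 191.43810626],
       [  0.        ,   0.        ,   1.        ]]), 'tool_from_camera': array([[ 3.27047278e-04, -9.44141980e-01, -3.29538791e-01,
         8.56151565e-02],
       [ 9.99999739e-01,  9.64819331e-05,  7.16014490e-04,
         7.33081240e-04],
       [-6.44224798e-04, -3.29538939e-01,  9.44141765e-01,
        -1.28865600e-01],
       [ 0.00000000e+00,  0.00000000e+00,  0.00000000e+00,
         1.00000000e+00]])}
```

View pics/top0b.png

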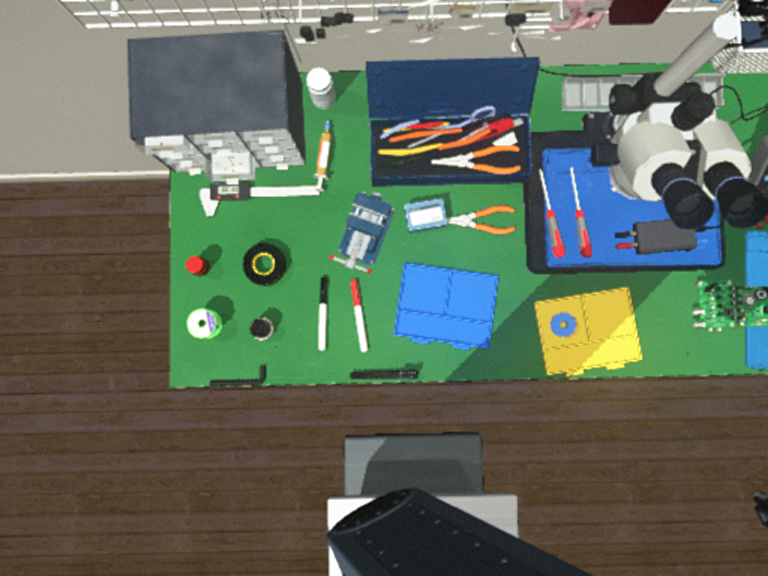

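View pics/scene0b.png

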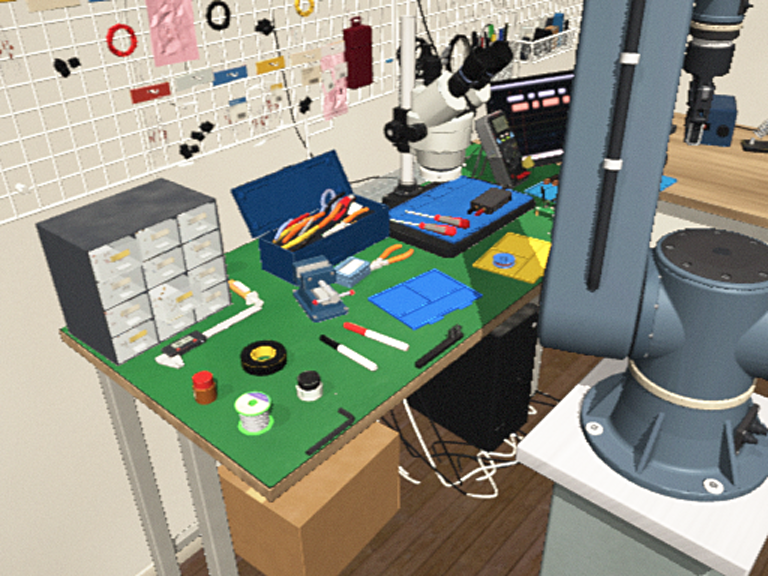

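The top view shows the stock (spool ~(204,322), black jar (262,327), red jar (197,266), tape (264,263), markers (322,313) and (358,315)), the blue tray ~(446,305) and the yellow tray ~(588,330). I'll enlarge it.

Run:
```python
import cv2
im=cv2.imread("pics/top0.png")
cv2.imwrite("pics/c1.png",cv2.resize(im[155:255,115:255],None,fx=5.7,fy=5.7,interpolation=cv2.INTER_CUBIC))
cv2.imwrite("pics/c2.png",cv2.resize(im[165:260,255:435],None,fx=4.4,fy=4.4,interpolation=cv2.INTER_CUBIC))
```

```text
(no output)
```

View pics/c1.png

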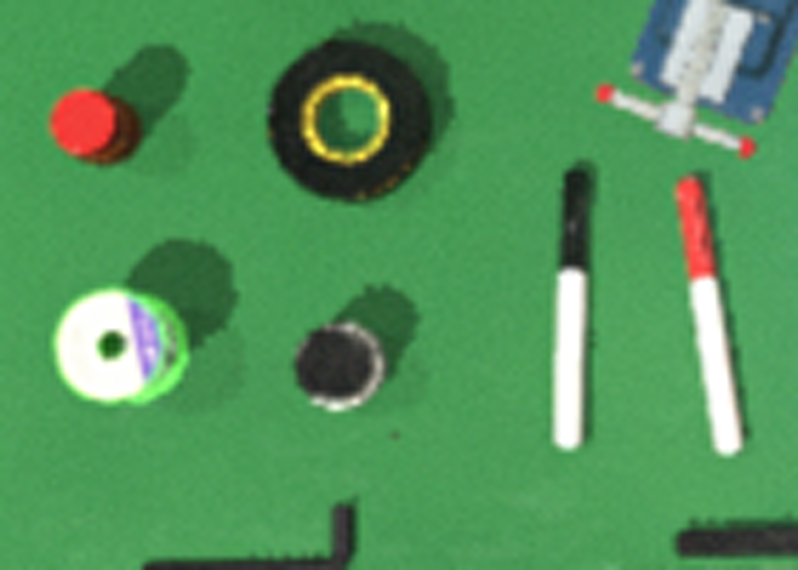

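View pics/c2.png

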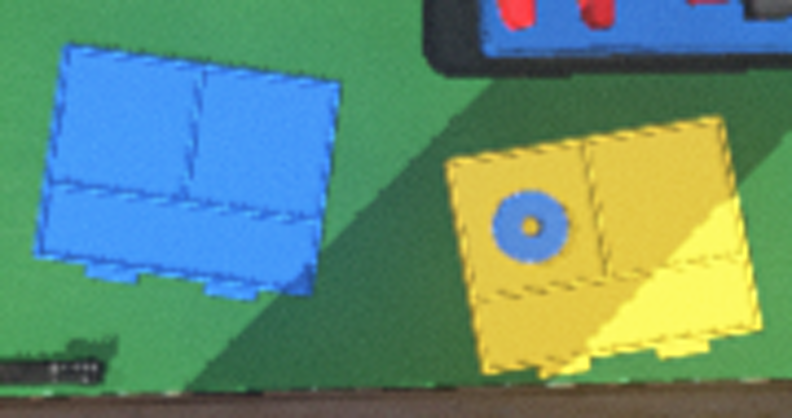

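Read from the crops. Stock: spool top (113,346), red lid (84,122), black lid (335,366), tape (345,119), black marker ends (578,170)/(568,446), red marker ends (688,182)/(729,450). Tray corners: blue (68,44), (340,84), (310,295), (37,256); yellow (446,160), (722,118), (762,328), (485,374).

Run:
```python
from h import *
f=lambda p,o,s,z:pix("top",[o[0]+(p[0]+.5)/s-.5,o[1]+(p[1]+.5)/s-.5],z)
a=lambda p,z:f(p,(115,155),5.7,z)
for n,p,z in[("spool",(113,346),.039),("redjar",(84,122),.041),("blackjar",(335,366),.031),("tape",(345,119),.019)]:print(n,a(p,z).round(4)[:2])
for n,p,q in[("bm",(578,170),(568,446)),("rm",(688,182),(729,450))]:
    p,q=a(p,.008),a(q,.008);d=p-q
    print(n,((p+q)/2).round(4)[:2],"len",np.linalg.norm(d).round(3),"ang(x axis->cap)",np.degrees(np.arctan2(d[1],d[0])).round(1))
for n,c in[("blue",[(68,44),(340,84),(310,295),(37,256)]),("yellow",[(446,160),(722,118),(762,328),(485,374)])]:
    P=np.array([f(p,(255,165),4.4,.007)[:2] for p in c])
    L=np.array([[63,82],[63,-82],[-63,-82],[-63,82]])/1000
    M=P.mean(0);H=(L).T@(P-M);U,S,V=np.linalg.svd(H);R=(U@V).T
    print(n,M.round(4),"yaw",np.degrees(np.arctan2(R[1,0],R[0,0])).round(2),"res",((P-M-L@R.T)*1000).round(1).tolist())
    for l in[(21,39.5),(21,-39.5),(-40.5,0)]:print(l,(M+R@np.array(l)/1000).round(4))
```

```text
spool [0.4498 0.362 ]
redjar [0.549 0.374]
blackjar [0.4389 0.2658]
tape [0.5501 0.2626]
bm [0.4632 0.1625] len 0.125 ang(x axis->cap) -3.0
rm [0.4581 0.1014] len 0.122 ang(x axis->cap) 7.5
blue [ 0.472  -0.0497] yaw -9.8 res [[-0.6, -1.6], [-0.3, 1.3], [1.2, 1.9], [-0.3, -1.7]]
(21, 39.5) [ 0.4994 -0.0143]
(21, -39.5) [ 0.4859 -0.0922]
(-40.5, 0) [ 0.4321 -0.0428]
yellow [ 0.4222 -0.2894] yaw 7.7 res [[0.0, -0.3], [-1.4, 0.4], [1.0, 0.6], [0.3, -0.8]]
(21, 39.5) [ 0.4377 -0.2474]
(21, -39.5) [ 0.4483 -0.3257]
(-40.5, 0) [ 0.382  -0.2948]
```

```bash
cat >> h.py <<'E'
def st():
    s=robot.read_state();R=Ro.from_quat(s["tcp_rot"]).as_matrix();return s,R
def go(*T):  # targets x,y,z,theta(deg heading of tool x) -> tool shift cm, turn rad
    s,R=st();th=np.degrees(np.arctan2(R[1,0],R[0,0]))
    print("t",round(s["t"],2),"p",np.round(s["position"],4),"th",round(th,2),"w",round(s["width"],4),"F",np.round(s["ft_force"],1),"tilt",np.round(R[2],3))
    for t in T:
        D=Ro.from_euler("z",t[3],degrees=True).as_matrix()@np.diag([1,-1,-1])
        print(t,np.round(R.T@(np.array(t[:3])-s["position"])*100,2),np.round(Ro.from_matrix(R.T@D).as_rotvec(),3))
E
python3 -c "
from h import *
go((.36,-.02,.23,12),(.45,.362,.2,0))"
```

```text
t 0.1 p [ 0.21   -0.4808  0.2447] th 23.59 w 0.0855 F [-0.1  0.3  0.6] tilt [ 0.    -0.001 -1.   ]
(0.36, -0.02, 0.23, 12) [ 32.19 -36.22   1.52] [-0.001  0.     0.202]
(0.45, 0.362, 0.2, 0) [ 55.72 -67.62   4.56] [-0.001  0.     0.412]
```

Emit:
arm_command([
  [[55.7,-67.6,4.5,0,0,0.412,1],[55.7,-67.6,4.5,0,0,0.412,1],[55.7,-67.6,4.5,0,0,0.412,1],[55.7,-67.6,4.5,0,0,0.412,1],[55.7,-67.6,4.5,0,0,0.412,1],[55.7,-67.6,4.5,0,0,0.412,1],[55.7,-67.6,4.5,0,0,0.412,1],[55.7,-67.6,4.5,0,0,0.412,1],[55.7,-67.6,4.5,0,0,0.412,1],[55.7,-67.6,4.5,0,0,0.412,1],[55.7,-67.6,4.5,0,0,0.412,1],[55.7,-67.6,4.5,0,0,0.412,1],[55.7,-67.6,4.5,0,0,0.412,1],[55.7,-67.6,4.5,0,0,0.412,1],[55.7,-67.6,4.5,0,0,0.412,1],[55.7,-67.6,4.5,0,0,0.412,1],[55.7,-67.6,4.5,0,0,0.412,1],[55.7,-67.6,4.5,0,0,0.412,1],[55.7,-67.6,4.5,0,0,0.412,1],[55.7,-67.6,4.5,0,0,0.412,1]],
], grip_force=60)

```text
t: 1.77
position: [0.4217, 0.0285, 0.2071]
tcp_rot: [1.0, 0.023, -0.001, -0.016]
ft_force: [0.5, 0.3, -0.2]
width: 0.0855
grasp_force: 0.0
```

```bash
python3 -c "
from h import *
go((.45,.362,.2,0))"
```

```text
t 1.77 p [0.4217 0.0285 0.2071] th 2.62 w 0.0855 F [ 0.5  0.3 -0.2] tilt [-0.001 -0.033 -0.999]
(0.45, 0.362, 0.2, 0) [  4.35 -33.15   1.79] [-0.033  0.002  0.046]
```

Emit:
arm_command([
  [[4.3,-33.1,1.8,-0.033,0,0.046,1],[4.3,-33.1,1.8,-0.033,0,0.046,1],[4.3,-33.1,1.8,-0.033,0,0.046,1],[4.3,-33.1,1.8,-0.033,0,0.046,1],[4.3,-33.1,1.8,-0.033,0,0.046,1],[4.3,-33.1,1.8,-0.033,0,0.046,1],[4.3,-33.1,1.8,-0.033,0,0.046,1],[4.3,-33.1,1.8,-0.033,0,0.046,1],[4.3,-33.1,1.8,-0.033,0,0.046,1],[4.3,-33.1,1.8,-0.033,0,0.046,1],[4.3,-33.1,1.8,-0.033,0,0.046,1],[4.3,-33.1,1.8,-0.033,0,0.046,1]],
])

```text
t: 2.77
position: [0.4567, 0.0344, 0.2016]
tcp_rot: [0.999, 0.027, -0.002, -0.017]
ft_force: [-0.4, -0.8, 0.2]
width: 0.0858
grasp_force: 0.0
```

```bash
python3 -c "
from h import *
go((.45,.362,.08,0),(.45,.362,.02,0))
im=optics.read_camera('wrist');cv2.imwrite('pics/w1.png',im)"
```

```text
t 2.77 p [0.4567 0.0344 0.2016] th 3.14 w 0.0858 F [-0.4 -0.8  0.2] tilt [-0.002 -0.033 -0.999]
(0.45, 0.362, 0.08, 0) [  1.16 -32.33  13.24] [-0.033  0.003  0.055]
(0.45, 0.362, 0.02, 0) [  1.17 -32.13  19.24] [-0.033  0.003  0.055]
```

View pics/w1.png

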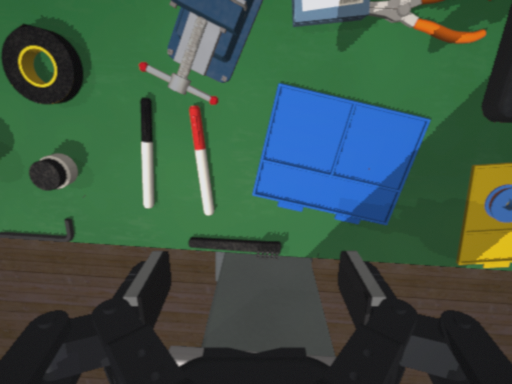

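The wrist view shows the markers, blue tray and black jar (52,172), but the arm stalled at y≈0.03. Checking the joints.

```bash
python3 -c "
from h import *
s,R=st();print(np.round(s['q'],3),np.round(s['qd'],3),np.round(s['joint_torque'],1),np.round(R,3).tolist())"
```

```text
[ 0.054  0.146 -0.246  1.181  0.033  3.141] [ 0.    -0.003 -0.004  0.002 -0.001  0.001] [ -0.  -45.8  32.8   0.3   0.1   0. ] [[0.998, 0.055, -0.004], [0.055, -0.998, 0.033], [-0.002, -0.033, -0.999]]
```

```bash
python3 -c "
from h import *
go((.4567,.0344,.2,90),(.45,.2,.2,170),(.45,.362,.2,170),(.45,.362,.2,180))"
```

```text
t 2.82 p [0.4569 0.0344 0.2016] th 3.14 w 0.086 F [-0.3 -0.1 -0.7] tilt [-0.002 -0.033 -0.999]
(0.4567, 0.0344, 0.2, 90) [-0.02  0.    0.16] [-0.028 -0.023 -1.516]
(0.45, 0.2, 0.2, 170) [  0.22 -16.56   0.71] [-0.009 -0.048 -2.912]
(0.45, 0.362, 0.2, 170) [  1.11 -32.73   1.25] [-0.009 -0.048 -2.912]
(0.45, 0.362, 0.2, 180) [  1.11 -32.73   1.25] [-0.005 -0.051 -3.086]
```

Emit:
arm_command([
  [[0,0,0.2,-0.028,-0.023,-1.516,1],[0,0,0.2,-0.028,-0.023,-1.516,1],[0,0,0.2,-0.028,-0.023,-1.516,1],[0,0,0.2,-0.028,-0.023,-1.516,1],[0,0,0.2,-0.028,-0.023,-1.516,1],[0,0,0.2,-0.028,-0.023,-1.516,1],[0.5,-16,0.6,-0.028,-0.023,-1.516,1],[0.5,-16,0.6,-0.028,-0.023,-1.516,1],[0.5,-16,0.6,-0.028,-0.023,-1.516,1],[0.5,-16,0.6,-0.028,-0.023,-1.516,1],[1.1,-32.7,1.2,-0.028,-0.023,-1.516,1],[1.1,-32.7,1.2,-0.028,-0.023,-1.516,1],[1.1,-32.7,1.2,-0.009,-0.048,-2.912,1],[1.1,-32.7,1.2,-0.009,-0.048,-2.912,1],[1.1,-32.7,1.2,-0.009,-0.048,-2.912,1],[1.1,-32.7,1.2,-0.009,-0.048,-2.912,1],[1.1,-32.7,1.2,-0.009,-0.048,-2.912,1],[1.1,-32.7,1.2,-0.009,-0.048,-2.912,1],[1.1,-32.7,1.2,-0.009,-0.048,-2.912,1],[1.1,-32.7,1.2,-0.009,-0.048,-2.912,1]],
])

```text
t: 4.48
position: [0.4495, 0.3617, 0.2004]
tcp_rot: [0.286, 0.958, -0.0, -0.0]
ft_force: [0.3, 0.2, 0.8]
width: 0.0854
grasp_force: 0.0
```

```bash
python3 -c "
from h import *
go((.45,.362,.08,180),(.45,.362,.02,180))
print(st()[0]['q'].round(3) if hasattr(st()[0]['q'],'round') else st()[0]['q'])"
```

```text
t 4.48 p [0.4495 0.3617 0.2004] th 146.73 w 0.0854 F [0.3 0.2 0.8] tilt [ 0. -0. -1.]
(0.45, 0.362, 0.08, 180) [-0.03  0.05 12.04] [-0.    -0.    -0.581]
(0.45, 0.362, 0.02, 180) [-0.03  0.05 18.04] [-0.    -0.    -0.581]
[0.677 0.345 0.022 1.249 0.    1.258]
```

```bash
python3 -c "
from h import *
im=optics.read_camera('wrist');cv2.imwrite('pics/w2.png',cv2.resize(im,None,fx=1.5,fy=1.5,interpolation=cv2.INTER_CUBIC))"
```

```text
(no output)
```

View pics/w2.png

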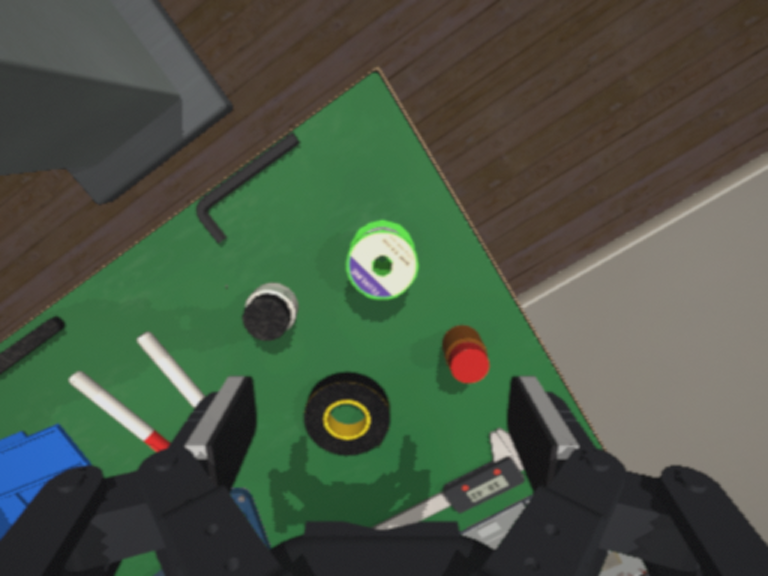

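Spool label centre (383,265), black lid (268,313), red lid (469,364), tape core (347,420) in the 1.5x picture.

```bash
python3 -c "
from h import *
s,R=st()
for n,p,z in[('spool',(383,265),.039),('bj',(268,313),.031),('rj',(469,364),.041),('tape',(347,420),.019)]:print(n,pix('wrist',((p[0]+.5)/1.5-.5,(p[1]+.5)/1.5-.5),z,s).round(4))
"
```

```text
spool [0.4509 0.362  0.039 ]
bj [0.4383 0.2709 0.031 ]
rj [0.5477 0.3746 0.041 ]
tape [0.5518 0.262  0.019 ]
```

Emit:
arm_command([
  [[0,0,4,0,0,-0.581,1],[0,0,8,0,0,-0.581,1],[0,0,12,0,0,-0.581,1],[0,0,14,0,0,-0.581,1],[0,0,16,0,0,-0.581,1],[0,0,17.2,0,0,-0.581,1],[0,0,18,0,0,-0.581,1],[0,0,18,0,0,-0.581,0.5],[0,0,18,0,0,-0.581,0],[0,0,18,0,0,-0.581,-0.3],[0,0,18,0,0,-0.581,-0.5],[0,0,18,0,0,-0.581,-0.5],[0,0,18,0,0,-0.581,-0.5],[0,0,18,0,0,-0.581,-0.5]],
], grip_force=60)

```text
t: 5.7
position: [0.4504, 0.3623, 0.0219]
tcp_rot: [0.003, 1.0, 0.001, 0.001]
ft_force: [-0.4, -0.3, 6.2]
width: 0.0474
grasp_force: 62.0
```

```bash
python3 -c "
from h import *
go((.45,.362,.12,180),(.45,.2,.12,180),(.4994,-.0143,.12,170.2),(.4994,-.0143,.0235,170.2))"
```

```text
t 5.7 p [0.4504 0.3623 0.0219] th 179.62 w 0.0474 F [-0.4 -0.3  6.2] tilt [-0.002  0.002 -1.   ]
(0.45, 0.362, 0.12, 180) [ 0.02 -0.01 -9.81] [ 0.002  0.002 -0.007]
(0.45, 0.2, 0.12, 180) [ -0.09 -16.21  -9.84] [ 0.002  0.002 -0.007]
(0.4994, -0.0143, 0.12, 170.2) [ -5.17 -37.61  -9.87] [0.002 0.002 0.164]
(0.4994, -0.0143, 0.0235, 170.2) [ -5.15 -37.63  -0.22] [0.002 0.002 0.164]
```

Emit:
arm_command([
  [[0,0,-4,0,0,0,-0.5],[0,0,-8,0,0,0,-0.5],[0,-3,-10,0,0,0.02,-0.5],[0,-7,-10,0,0,0.05,-0.5],[0,-11,-10,0,0,0.08,-0.5],[0,-15,-10,0,0,0.11,-0.5],[0,-19,-10,0,0,0.14,-0.5],[0,-23,-10,0,0,0.164,-0.5],[0,-27,-10,0,0,0.164,-0.5],[-1,-30,-10,0,0,0.164,-0.5],[-3,-33,-10,0,0,0.164,-0.5],[-5.1,-36,-9,0,0,0.164,-0.5],[-5.1,-37.6,-8,0,0,0.164,-0.5],[-5.1,-37.6,-6,0,0,0.164,-0.5],[-5.1,-37.6,-4,0,0,0.164,-0.5],[-5.1,-37.6,-4,0,0,0.164,-0.5],[-5.1,-37.6,-4,0,0,0.164,-0.5]],
])

```text
t: 7.12
position: [0.4975, -0.0147, 0.0602]
tcp_rot: [0.085, 0.996, 0.0, -0.001]
ft_force: [0.3, -0.1, -2.2]
width: 0.0474
grasp_force: 63.1
```

```bash
python3 -c "
from h import *
go((.4994,-.0143,.0255,170.2))
cv2.imwrite('pics/w3.png',optics.read_camera('wrist'))"
```

```text
t 7.12 p [ 0.4975 -0.0147  0.0602] th 170.23 w 0.0474 F [ 0.3 -0.1 -2.2] tilt [ 0.002 -0.    -1.   ]
(0.4994, -0.0143, 0.0255, 170.2) [-0.19  0.07  3.47] [-0.    -0.002  0.001]
```

View pics/w3.png

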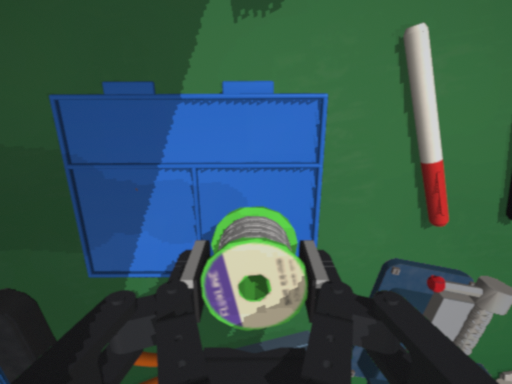

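The spool hangs upright over the tray's +y square. Tray near corners are at (52,96) and (328,96), the rib junction at (195,165). Cross-checking the tray pose.

```bash
python3 -c "
from h import *
s,R=st()
a=np.radians(-9.8);Q=np.array([[np.cos(a),-np.sin(a)],[np.sin(a),np.cos(a)]])
for p,l in[((52,96),(-63,-82)),((328,96),(-63,82)),((195,165),(-19.5,0))]:
  print(pix('wrist',p,.007,s)[:2].round(4),(np.array([.472,-.0497])+Q@np.array(l)/1000).round(4))
"
```

```text
[ 0.3996 -0.1187] [ 0.396  -0.1198]
[0.4271 0.0415] [0.4239 0.0418]
[ 0.4545 -0.0454] [ 0.4528 -0.0464]
```

Emit:
arm_command([
  [[-0.3,0.1,1.5,0,-0.002,0,-0.5],[-0.3,0.1,2.7,0,-0.002,0,-0.5],[-0.3,0.1,3.3,0,-0.002,0,-0.5],[-0.3,0.1,3.5,0,-0.002,0,-0.5],[-0.3,0.1,3.5,0,-0.002,0,-0.5],[-0.3,0.1,3.5,0,-0.002,0,0.2],[-0.3,0.1,3.5,0,-0.002,0,0.5],[-0.3,0.1,3.5,0,-0.002,0,0.5],[-0.3,0.1,2.5,0,-0.002,0,0.6],[-0.3,0.1,-1,0,-0.002,0,0.6],[-0.3,0.1,-5,0,-0.002,0,0.6],[-0.3,0.1,-5,0,-0.002,0,0.6]],
])

```text
t: 8.17
position: [0.5049, -0.0143, 0.1171]
tcp_rot: [0.085, 0.996, 0.0, 0.006]
ft_force: [2.2, -0.0, 0.4]
width: 0.0682
grasp_force: 0.0
```

```bash
python3 -c "
from h import *
go((.438,.1,.11,180),(.4385,.268,.11,180),(.4385,.268,.016,180))
cv2.imwrite('pics/w4.png',optics.read_camera('wrist'))"
```

```text
t 8.17 p [ 0.5049 -0.0143  0.1171] th 170.25 w 0.0682 F [ 2.2 -0.   0.4] tilt [-0.011  0.001 -1.   ]
(0.438, 0.1, 0.11, 180) [ 8.54 10.13  0.63] [ 0.     0.011 -0.17 ]
(0.4385, 0.268, 0.11, 180) [11.33 26.69  0.62] [ 0.     0.011 -0.17 ]
(0.4385, 0.268, 0.016, 180) [11.43 26.68 10.02] [ 0.     0.011 -0.17 ]
```

View pics/w4.png

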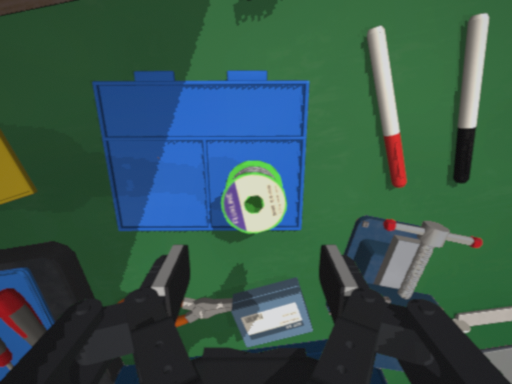

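The spool stands upright in the +y square (its label at (254,204)). On to the black-lid jar.

Emit:
arm_command([
  [[2,2,0,0,0,-0.05,0.6],[5,5,0,0,0,-0.1,0.6],[7,9,0,0,0,-0.17,0.6],[8.5,13,0,0,0,-0.17,0.6],[9.5,17,0,0,0,-0.17,0.6],[10.2,21,0,0,0,-0.17,0.6],[10.9,25,1.5,0,0,-0.17,0.6],[10.9,26.7,3.5,0,0,-0.17,0.6],[10.9,26.7,4,0,0,-0.17,0.6],[10.9,26.7,4,0,0,-0.17,0.6],[10.9,26.7,4,0,0,-0.17,0.6]],
])

```text
t: 9.13
position: [0.4386, 0.2668, 0.0698]
tcp_rot: [-0.0, 1.0, -0.001, 0.0]
ft_force: [-0.1, -0.4, 0.2]
width: 0.0685
grasp_force: 0.0
```

```bash
python3 -c "
from h import *
go((.4385,.268,.018,180))
s,R=st()
im=optics.read_camera('wrist');cv2.imwrite('pics/w5.png',im)
m=im[:,:,:].max(2)<60
n,l,stt,c=cv2.connectedComponentsWithStats(m.astype(np.uint8))
for i in range(1,n):
  if stt[i,4]>300:print(stt[i],c[i].round(1),pix('wrist',c[i],.031,s).round(4))"
```

```text
t 9.13 p [0.4386 0.2668 0.0698] th -179.99 w 0.0685 F [-0.1 -0.4  0.2] tilt [-0.    -0.001 -1.   ]
(0.4385, 0.268, 0.018, 180) [0.01 0.13 5.18] [-0.001  0.     0.   ]
[ 72   4 149   9 983] [144.3   9. ] [0.3175 0.2119 0.031 ]
[ 248   72  156   54 1863] [310.9  85.5] [0.3531 0.2964 0.031 ]
[  0  83  18  21 333] [ 7.6 93.2] [0.3571 0.1333 0.031 ]
[ 227  202   53   54 2107] [253.7 228.4] [0.4375 0.266  0.031 ]
[    0   245   510   139 33324] [250.3 338.7] [0.5259 0.2635 0.031 ]
```

Emit:
arm_command([
  [[0.1,0,2.5,0,0,0,0.6],[0.1,0,4.2,0,0,0,0.6],[0.1,0,5.1,0,0,0,0.6],[0.1,0,5.1,0,0,0,0.6],[0.1,0,5.1,0,0,0,0.2],[0.1,0,5.1,0,0,0,-0.1],[0.1,0,5.1,0,0,0,-0.5],[0.1,0,5.1,0,0,0,-0.5],[0.1,0,5.1,0,0,0,-0.5],[0.1,0,5.1,0,0,0,-0.5]],
], grip_force=40)

```text
t: 10.02
position: [0.4392, 0.2676, 0.0206]
tcp_rot: [0.0, 1.0, 0.0, 0.002]
ft_force: [-0.2, -2.2, 6.2]
width: 0.0367
grasp_force: 39.7
```

```bash
python3 -c "
from h import *
go((.4375,.268,.12,180),(.45,.05,.12,170.2),(.4870,-.0922,.12,170.2),(.4870,-.0922,.0225,170.2))"
```

```text
t 10.02 p [0.4392 0.2676 0.0206] th 179.98 w 0.0367 F [-0.2 -2.2  6.2] tilt [-0.004  0.    -1.   ]
(0.4375, 0.268, 0.12, 180) [ 0.13  0.04 -9.94] [ 0.     0.004 -0.   ]
(0.45, 0.05, 0.12, 170.2) [ -1.12 -21.76  -9.94] [0.001 0.004 0.171]
(0.487, -0.0922, 0.12, 170.2) [ -4.83 -35.98  -9.93] [0.001 0.004 0.171]
(0.487, -0.0922, 0.0225, 170.2) [ -4.79 -35.98  -0.18] [0.001 0.004 0.171]
```

Emit:
arm_command([
  [[0,0,-4,0,0,0,-0.5],[0,0,-8,0,0,0,-0.5],[0,-3,-10,0,0,0.02,-0.5],[0,-7,-10,0,0,0.05,-0.5],[0,-11,-10,0,0,0.08,-0.5],[0,-15,-10,0,0,0.11,-0.5],[-0.5,-19,-10,0,0,0.14,-0.5],[-1.2,-23,-10,0,0,0.171,-0.5],[-2,-27,-10,0,0,0.171,-0.5],[-3.5,-31,-10,0,0,0.171,-0.5],[-4.9,-34,-10,0,0,0.171,-0.5],[-4.9,-35.9,-8,0,0,0.171,-0.5],[-4.9,-35.9,-5,0,0,0.171,-0.5],[-4.9,-35.9,-3,0,0,0.171,-0.5],[-4.9,-35.9,-2,0,0,0.171,-0.5],[-4.9,-35.9,-2,0,0,0.171,-0.5]],
])

```text
t: 11.35
position: [0.486, -0.0916, 0.038]
tcp_rot: [0.086, 0.996, 0.0, -0.001]
ft_force: [-0.8, -0.5, -0.1]
width: 0.0369
grasp_force: 40.4
```

```bash
python3 -c "
from h import *
go((.487,-.0922,.0242,170.2))"
```

```text
t 11.35 p [ 0.486  -0.0916  0.038 ] th 170.16 w 0.0369 F [-0.8 -0.5 -0.1] tilt [ 0.001  0.    -1.   ]
(0.487, -0.0922, 0.0242, 170.2) [-0.11 -0.04  1.38] [ 0.    -0.001 -0.001]
```

Emit:
arm_command([
  [[-0.1,0,0.8,0,0,0,-0.5],[-0.1,0,1.2,0,0,0,-0.5],[-0.1,0,1.4,0,0,0,-0.5],[-0.1,0,1.4,0,0,0,-0.5],[-0.1,0,1.4,0,0,0,0.1],[-0.1,0,1.4,0,0,0,0.25],[-0.1,0,1.4,0,0,0,0.25],[-0.1,0,0.5,0,0,0,0.25],[-0.1,0,-3,0,0,0,0.25],[-0.1,0,-7,0,0,0,0.25],[0.5,3,-9,0,0,-0.05,0.25],[1,7,-9,0,0,-0.1,0],[1.5,11,-9,0,0,-0.15,0],[2,15,-9,0,0,-0.15,0],[3,17,-9,0,0,-0.15,0],[3,17,-9,0,0,-0.15,0],[3,17,-9,0,0,-0.15,0]],
])

```text
t: 12.77
position: [0.4863, 0.0822, 0.1301]
tcp_rot: [0.009, 1.0, -0.0, 0.001]
ft_force: [0.4, -0.6, -0.2]
width: 0.0428
grasp_force: 0.0
```

```bash
python3 -c "
from h import *
go((.440,.1,.06,187.5))
im=optics.read_camera('wrist');cv2.imwrite('pics/w6.png',cv2.resize(im,None,fx=1.5,fy=1.5,interpolation=cv2.INTER_CUBIC))"
```

```text
t 12.77 p [0.4863 0.0822 0.1301] th 178.95 w 0.0428 F [ 0.4 -0.6 -0.2] tilt [-0.002 -0.    -1.   ]
(0.44, 0.1, 0.06, 187.5) [4.68 1.7  7.  ] [-0.     0.002 -0.149]
```

View pics/w6.png

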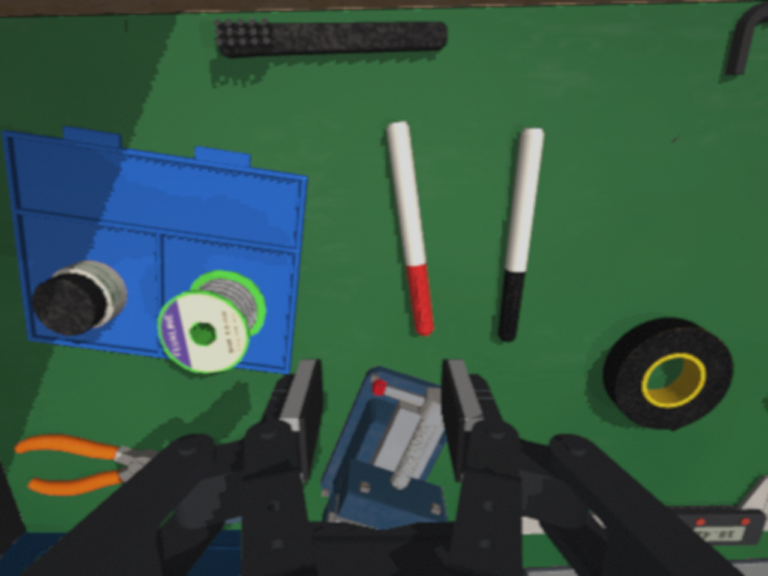

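Both items stand upright in the squares. Marker ends: red (398,124)–(425,333), black (533,130)–(508,338); tray corners (5,133), (307,178), (290,373).

```bash
python3 -c "
from h import *
s,R=st();g=lambda p,z:pix('wrist',((p[0]+.5)/1.5-.5,(p[1]+.5)/1.5-.5),z,s)
for p,q in[((398,124),(425,333)),((533,130),(508,338))]:
  p,q=g(p,.008),g(q,.008);d=q-p;print(((p+q)/2).round(4),np.linalg.norm(d).round(4),np.degrees(np.arctan2(d[1],d[0])).round(2))
c=[g(p,.007)[:2] for p in((5,133),(307,178),(290,373))];print(np.round(c,4).tolist(),g((203,333),.042).round(4),g((69,303),.034).round(4))
d=c[1]-c[0];print('yaw',np.degrees(np.arctan2(-d[0],d[1])),'centre',(c[0]+c[2])/2)
go((.440,.0988,.025,187.5))
"
```

```text
[0.4595 0.0991 0.008 ] 0.123 7.42
[0.4639 0.1609 0.008 ] 0.1221 -1.96
[[0.3989, -0.1194], [0.4255, 0.0407], [0.5476, 0.0206]] [ 0.5022 -0.0153  0.042 ] [ 0.4867 -0.0891  0.034 ]
yaw -9.436975693190902 centre [ 0.47325402 -0.04940335]
t 12.82 p [0.4865 0.0813 0.13  ] th 178.87 w 0.0428 F [ 0.9 -0.5  0.3] tilt [-0.002 -0.    -1.   ]
(0.44, 0.0988, 0.025, 187.5) [ 4.71  1.66 10.49] [-0.001  0.002 -0.151]
```

Emit:
arm_command([
  [[1.5,1,2,0,0.002,-0.08,-0.3],[3.2,1.7,5,0,0.002,-0.15,-0.3],[3.2,1.7,8,0,0.002,-0.15,-0.3],[3.2,1.7,10,0,0.002,-0.15,-0.3],[3.2,1.7,11,0,0.002,-0.15,-0.3],[3.2,1.7,11.3,0,0.002,-0.15,-0.3],[3.2,1.7,11.3,0,0.002,-0.15,-0.3],[3.2,1.7,11.3,0,0.002,-0.15,-0.6],[3.2,1.7,11.3,0,0.002,-0.15,-1],[3.2,1.7,11.3,0,0.002,-0.15,-1],[3.2,1.7,11.3,0,0.002,-0.15,-1],[3.2,1.7,11.3,0,0.002,-0.15,-1]],
], grip_force=25)

```text
t: 13.82
position: [0.456, 0.0986, 0.0173]
tcp_rot: [-0.064, 0.998, -0.0, 0.001]
ft_force: [0.5, -1.9, 6.7]
width: 0.0102
grasp_force: 28.8
```

```bash
python3 -c "
from h import *
go((.455,.099,.1,187.5),(.433,-.0427,.1,260.5),(.433,-.0427,.06,260.5))
print(st()[0]['grasp_force'],np.round(st()[0]['q'],2))"
```

```text
t 13.82 p [0.456  0.0986 0.0173] th -172.63 w 0.0102 F [ 0.5 -1.9  6.7] tilt [-0.002 -0.001 -1.   ]
(0.455, 0.099, 0.1, 187.5) [ 0.08  0.05 -8.27] [-0.001  0.002 -0.002]
(0.433, -0.0427, 0.1, 260.5) [  4.08 -13.72  -8.26] [-2.000e-03  1.000e-03 -1.276e+00]
(0.433, -0.0427, 0.06, 260.5) [  4.09 -13.72  -4.26] [-2.000e-03  1.000e-03 -1.276e+00]
28.79016011953354 [ 0.21  0.34 -0.53  0.7  -0.    0.08]
```

Emit:
arm_command([
  [[0,0,-4,0,0,0,-1],[0,-1,-8,0,0,0,-1],[1,-4,-9,0,0,-0.1,-1],[2,-8,-9,0,0,-0.2,-1],[3,-11,-9,0,0,-0.32,-1],[4.2,-14,-9,0,0,-0.44,-1],[4.2,-14,-9,0,0,-0.56,-1],[4.2,-14,-9,0,0,-0.68,-1],[4.2,-14,-9,0,0,-0.8,-1],[4.2,-14,-8,0,0,-0.92,-1],[4.2,-14,-7,0,0,-1.04,-1],[4.2,-14,-6,0,0,-1.16,-1],[4.2,-14,-5,0,0,-1.27,-1],[4.2,-14,-4,0,0,-1.27,-1],[4.2,-14,-4,0,0,-1.27,-1],[4.2,-14,-4,0,0,-1.27,-1]],
])

```text
t: 15.15
position: [0.4312, -0.0454, 0.0565]
tcp_rot: [-0.644, 0.765, 0.0, -0.0]
ft_force: [-0.1, -0.6, 0.9]
width: 0.0099
grasp_force: 27.9
```

```bash
python3 -c "
from h import *
go((.4325,-.0457,.022,260.4))
im=optics.read_camera('wrist');cv2.imwrite('pics/w7.png',cv2.resize(im,None,fx=1.5,fy=1.5,interpolation=cv2.INTER_CUBIC))"
```

```text
t 15.15 p [ 0.4312 -0.0454  0.0565] th -99.89 w 0.0099 F [-0.1 -0.6  0.9] tilt [ 0.     0.001 -1.   ]
(0.4325, -0.0457, 0.022, 260.4) [ 0.01 -0.14  3.45] [ 0.001 -0.    -0.005]
```

View pics/w7.png

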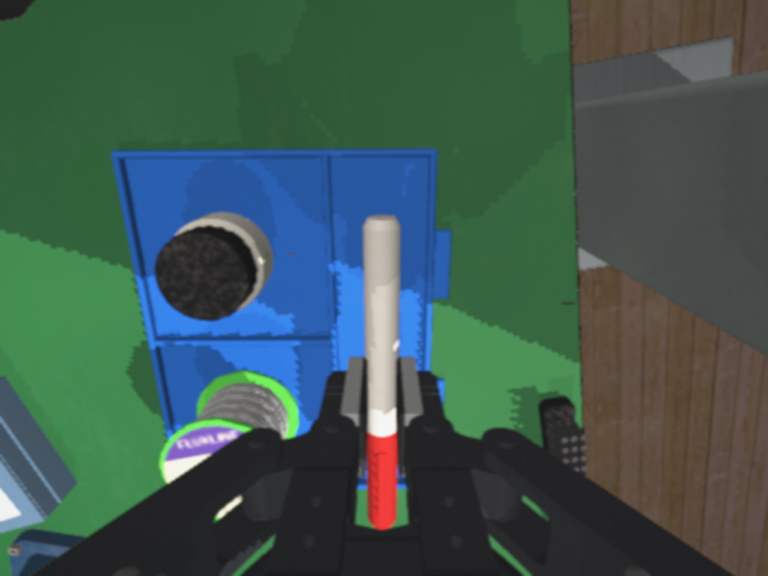

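The marker (column 382) is centred between the rib (330) and the rim (435). Lowering and releasing.

Emit:
arm_command([
  [[0,0,1.5,0,0,0,-1],[0,0,2.8,0,0,0,-1],[0,0,3.4,0,0,0,-1],[0,0,3.5,0,0,0,-1],[0,0,3.5,0,0,0,-1],[0,0,3.5,0,0,0,-0.6],[0,0,3.5,0,0,0,-0.45],[0,0,3.5,0,0,0,-0.45],[0,0,2.8,0,0,0,-0.45],[0,0,0,0,0,0,-0.45],[0,0,-4,0,0,0,-0.45],[0,0,-6,0,0,0,-0.45],[0,0,-6,0,0,0,-0.45]],
])

```text
t: 16.28
position: [0.4341, -0.0457, 0.1212]
tcp_rot: [-0.644, 0.765, -0.003, 0.002]
ft_force: [0.8, 0.3, 1.3]
width: 0.0238
grasp_force: 0.0
```

```bash
python3 -c "
from h import *
go((.45,.2,.13,180),(.548,.374,.13,180))
im=optics.read_camera('wrist');cv2.imwrite('pics/w8.png',im)"
```

```text
t 16.28 p [ 0.4341 -0.0457  0.1212] th -99.85 w 0.0238 F [0.8 0.3 1.3] tilt [-0.    -0.007 -1.   ]
(0.45, 0.2, 0.13, 180) [-24.48   2.63  -0.9 ] [-0.006  0.005  1.399]
(0.548, 0.374, 0.13, 180) [-43.3   -4.05  -0.85] [-0.006  0.005  1.399]
```

View pics/w8.png

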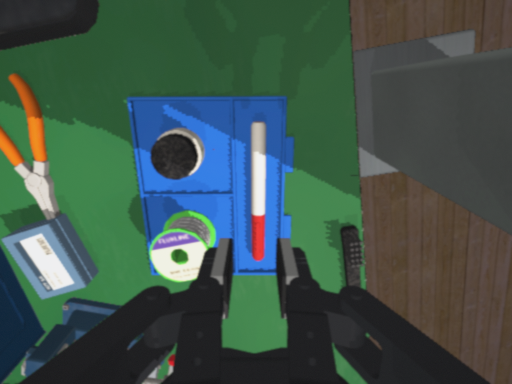

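Emit:
arm_command([
  [[-4,0.4,0,0,0,0.12,-0.4],[-8,0.8,0,0,0,0.24,-0.4],[-12,1.2,0,0,0,0.36,0],[-16,1.6,0,0,0,0.48,0.2],[-20,2,0,0,0,0.6,0.2],[-24,2.2,0,0,0,0.72,0.2],[-28,1,0,0,0,0.84,0.2],[-32,-0.4,0,0,0,0.96,0.2],[-36,-1.8,0,0,0,1.08,0.2],[-39,-2.8,0,0,0,1.2,0.2],[-42,-3.8,0,0,0,1.3,0.2],[-43.3,-4.3,1,0,0,1.39,0.2],[-43.3,-4.3,2,0,0,1.39,0.2],[-43.3,-4.3,3,0,0,1.39,0.2],[-43.3,-4.3,3,0,0,1.39,0.2],[-43.3,-4.3,3,0,0,1.39,0.2]],
])

```text
t: 17.67
position: [0.5466, 0.3722, 0.0851]
tcp_rot: [-0.005, 1.0, -0.001, -0.001]
ft_force: [-0.1, -0.5, 0.4]
width: 0.0513
grasp_force: 0.0
```

```bash
python3 -c "
from h import *
go((.548,.374,.026,180))
s,R=st()
im=optics.read_camera('wrist');cv2.imwrite('pics/w9.png',im)
i=im.astype(int);m=(i[:,:,2]>150)&(i[:,:,1]<80)&(i[:,:,0]<80)
n,l,q,c=cv2.connectedComponentsWithStats(m.astype(np.uint8))
for k in range(1,n):
  if q[k,4]>200:print(q[k],c[k].round(1),pix('wrist',c[k],.041,s).round(4))"
```

```text
t 17.67 p [0.5466 0.3722 0.0851] th -179.43 w 0.0513 F [-0.1 -0.5  0.4] tilt [ 0.003 -0.002 -1.   ]
(0.548, 0.374, 0.026, 180) [-0.16  0.19  5.91] [-0.002 -0.003  0.01 ]
[ 236  211   43   39 1302] [257.1 229.5] [0.5488 0.3735 0.041 ]
```

Emit:
arm_command([
  [[-0.2,0.15,2.5,0,0,0,0.2],[-0.2,0.15,4.8,0,0,0,0.2],[-0.2,0.15,6.1,0,0,0,0.2],[-0.2,0.15,6.3,0,0,0,0.2],[-0.2,0.15,6.3,0,0,0,0.2],[-0.2,0.15,6.3,0,0,0,-0.1],[-0.2,0.15,6.3,0,0,0,-0.3],[-0.2,0.15,6.3,0,0,0,-0.6],[-0.2,0.15,6.3,0,0,0,-0.6],[-0.2,0.15,6.3,0,0,0,-0.6],[-0.2,0.15,6.3,0,0,0,-0.6]],
], grip_force=40)

```text
t: 18.63
position: [0.5508, 0.3756, 0.0252]
tcp_rot: [-0.004, 1.0, 0.0, 0.001]
ft_force: [-0.3, -1.4, 7.2]
width: 0.0308
grasp_force: 39.7
```

```bash
python3 -c "
from h import *
go((.548,.374,.14,180),(.45,.2,.14,180),(.45,-.1,.14,185),(.4483,-.3257,.14,187.7),(.4483,-.3257,.05,187.7))
print(st()[0]['grasp_force'])"
```

```text
t 18.63 p [0.5508 0.3756 0.0252] th -179.49 w 0.0308 F [-0.3 -1.4  7.2] tilt [-0.002  0.001 -1.   ]
(0.548, 0.374, 0.14, 180) [  0.25  -0.15 -11.48] [0.001 0.002 0.009]
(0.45, 0.2, 0.14, 180) [ 10.21 -17.46 -11.52] [0.001 0.002 0.009]
(0.45, -0.1, 0.14, 185) [ 10.47 -47.46 -11.55] [ 0.001  0.002 -0.078]
(0.4483, -0.3257, 0.14, 187.7) [ 10.84 -70.03 -11.57] [ 0.001  0.002 -0.126]
(0.4483, -0.3257, 0.05, 187.7) [ 10.86 -70.03  -2.57] [ 0.001  0.002 -0.126]
39.69983518123627
```

Emit:
arm_command([
  [[0,0,-4,0,0,0,-0.6],[1,-1,-8,0,0,0,-0.6],[3,-4,-11,0,0,0,-0.6],[5.5,-7,-11.5,0,0,0,-0.6],[8,-10,-11.5,0,0,0,-0.6],[10,-13.5,-11.5,0,0,0,-0.6],[10.2,-17.5,-11.5,0,0,0,-0.6],[10.3,-21.5,-11.5,0,0,0,-0.6],[10.4,-25.5,-11.5,0,0,0,-0.6],[10.4,-29.5,-11.5,0,0,-0.02,-0.6],[10.4,-33.5,-11.5,0,0,-0.04,-0.6],[10.5,-37.5,-11.5,0,0,-0.06,-0.6],[10.5,-41.5,-11.5,0,0,-0.08,-0.6],[10.5,-45.5,-11.5,0,0,-0.1,-0.6],[10.5,-49.5,-11.5,0,0,-0.11,-0.6],[10.6,-53.5,-11.5,0,0,-0.126,-0.6],[10.6,-57.5,-11.5,0,0,-0.126,-0.6],[10.6,-57.5,-11.5,0,0,-0.126,-0.6],[10.6,-57.5,-11.5,0,0,-0.126,-0.6],[10.6,-57.5,-11.5,0,0,-0.126,-0.6]],
])

```text
t: 20.3
position: [0.4488, -0.2007, 0.1388]
tcp_rot: [-0.067, 0.998, -0.0, 0.0]
ft_force: [1.0, 0.1, -0.1]
width: 0.0308
grasp_force: 40.0
```

```bash
python3 -c "
from h import *
go((.4483,-.3257,.14,187.7),(.4483,-.3257,.0292,187.7))
im=optics.read_camera('wrist');cv2.imwrite('pics/w10.png',cv2.resize(im,None,fx=1.5,fy=1.5,interpolation=cv2.INTER_CUBIC))"
```

```text
t 20.3 p [ 0.4488 -0.2007  0.1388] th -172.33 w 0.0308 F [ 1.   0.1 -0.1] tilt [-0. -0. -1.]
(0.4483, -0.3257, 0.14, 187.7) [  1.72 -12.38  -0.12] [-0.     0.    -0.001]
(0.4483, -0.3257, 0.0292, 187.7) [  1.72 -12.38  10.96] [-0.     0.    -0.001]
```

View pics/w10.png

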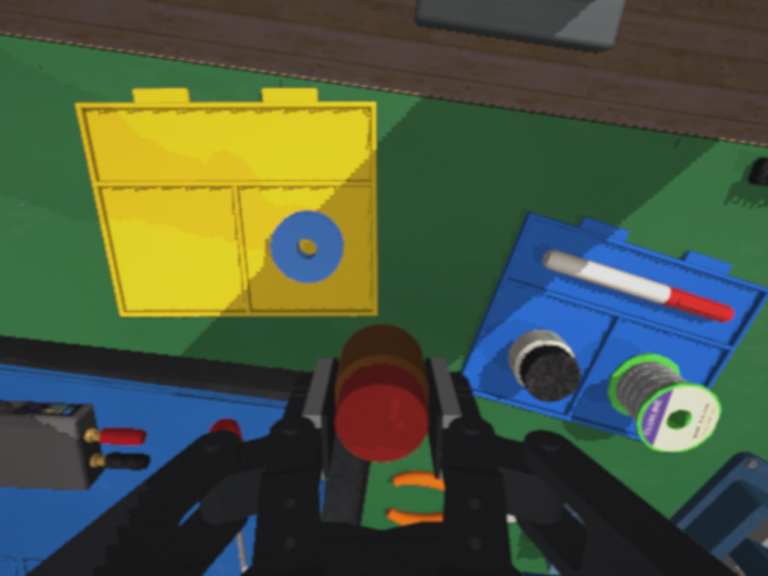

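Yellow tray corners: (77,103), (377,102), (378,317), (121,317); the braid reel is at (307,247), undisturbed.

```bash
python3 -c "
from h import *
s,R0=st();g=lambda p,z:pix('wrist',((p[0]+.5)/1.5-.5,(p[1]+.5)/1.5-.5),z,s)[:2]
P=np.array([g(p,.007) for p in((378,317),(121,317),(77,103),(377,102))])
L=np.array([[63,82],[63,-82],[-63,-82],[-63,82]])/1000
M=P.mean(0);U,S,V=np.linalg.svd(L.T@(P-M));R=(U@V).T
print(M.round(4),np.degrees(np.arctan2(R[1,0],R[0,0])).round(2),((P-M-L@R.T)*1000).round(1).tolist())
for l in[(21,39.5),(21,-39.5),(-40.5,0)]:print(l,(M+R@np.array(l)/1000).round(4))
print('braid',g((307,247),.015))
"
```

```text
[ 0.424  -0.2888] 7.82 [[0.2, -0.3], [0.0, 0.1], [-0.0, 0.6], [-0.2, -0.4]]
(21, 39.5) [ 0.4394 -0.2468]
(21, -39.5) [ 0.4502 -0.3251]
(-40.5, 0) [ 0.3839 -0.2943]
braid [ 0.43380531 -0.24662088]
```

Emit:
arm_command([
  [[0.4,-4,0,0,0,0,-0.6],[0.9,-8,0,0,0,0,-0.6],[1.6,-11,1,0,0,0,-0.6],[1.6,-12.3,3,0,0,0,-0.6],[1.6,-12.3,6,0,0,0,-0.6],[1.6,-12.3,8.5,0,0,0,-0.6],[1.6,-12.3,10.2,0,0,0,-0.6],[1.6,-12.3,10.8,0,0,0,-0.6],[1.6,-12.3,11,0,0,0,-0.6],[1.6,-12.3,11,0,0,0,-0.6],[1.6,-12.3,11,0,0,0,-0.6],[1.6,-12.3,11,0,0,0,-0.2],[1.6,-12.3,11,0,0,0,0.1],[1.6,-12.3,11,0,0,0,0.1],[1.6,-12.3,10,0,0,0,0.1],[1.6,-12.3,7,0,0,0,0.1],[1.6,-12.3,3,0,0,0,0.1],[1.6,-12.3,0,0,0,0,0.1],[1.6,-12.3,0,0,0,0,0.1],[1.6,-12.3,0,0,0,0,0.1]],
])

```text
t: 22.02
position: [0.4508, -0.3255, 0.1413]
tcp_rot: [-0.067, 0.998, -0.002, 0.002]
ft_force: [0.0, -0.9, -0.5]
width: 0.047
grasp_force: 0.0
```

```bash
python3 -c "
from h import *
go((.45,-.1,.13,183),(.461,.161,.13,178),(.461,.161,.07,178))
s,R=st();im=optics.read_camera('wrist');cv2.imwrite('pics/w11.png',im)
i=im.astype(int);m=(i[:,:,2]>90)&(i[:,:,1]<70)&(i[:,:,0]<70)
n,l,q,c=cv2.connectedComponentsWithStats(m.astype(np.uint8))
for k in range(1,n):
  if q[k,4]>200:print(q[k],c[k].round(1),pix('wrist',c[k],.044,s).round(4))"
```

```text
t 22.02 p [ 0.4508 -0.3255  0.1413] th -172.28 w 0.047 F [ 0.  -0.9 -0.5] tilt [-0.003 -0.004 -1.   ]
(0.45, -0.1, 0.13, 183) [-2.95 22.36  1.06] [-0.003  0.003  0.082]
(0.461, 0.161, 0.13, 178) [-7.55 48.07  0.99] [-0.003  0.004  0.17 ]
(0.461, 0.161, 0.07, 178) [-7.53 48.1   6.99] [-0.003  0.004  0.17 ]
[ 239  173   35   38 1025] [256.6 191.9] [ 0.446  -0.3252  0.044 ]
[272 295  20  42 539] [281.5 311.7] [ 0.5614 -0.2854  0.044 ]
```

Emit:
arm_command([
  [[-0.5,4,0,0,0,0.01,0.1],[-1,8,0,0,0,0.03,0.1],[-1.6,12,0,0,0,0.05,0],[-2.2,16,0,0,0,0.07,0],[-2.7,20,0,0,0,0.08,-0.2],[-3.2,24,0,0,0,0.1,-0.3],[-3.8,28,0,0,0,0.12,-0.3],[-4.6,32,0,0,0,0.14,-0.3],[-5.4,36,0,0,0,0.16,-0.3],[-6.2,40,0,0,0,0.17,-0.3],[-7,44,1,0,0,0.17,-0.3],[-7.5,47,2,0,0,0.17,-0.3],[-7.5,48.1,4,0,0,0.17,-0.3],[-7.5,48.1,6,0,0,0.17,-0.3],[-7.5,48.1,6.9,0,0,0.17,-0.3],[-7.5,48.1,6.9,0,0,0.17,-0.3],[-7.5,48.1,6.9,0,0,0.17,-0.3]],
])

```text
t: 23.48
position: [0.4587, 0.1614, 0.0689]
tcp_rot: [0.018, 1.0, -0.001, -0.001]
ft_force: [0.4, 0.4, 1.0]
width: 0.0298
grasp_force: 0.0
```

```bash
python3 -c "
from h import *
go((.461,.161,.0165,178))
s,R=st();im=optics.read_camera('wrist');cv2.imwrite('pics/w12.png',im)
m=im.min(2)>140
n,l,q,c=cv2.connectedComponentsWithStats(m.astype(np.uint8))
for k in range(1,n):
  if q[k,4]>200:
    y,x=np.where(l==k);a=[pix('wrist',(np.mean(x[y==r]),r),.008,s) for r in (y.min()+4,y.max()-4)]
    print(q[k],np.round(a,4).tolist())"
```

```text
t 23.48 p [0.4587 0.1614 0.0689] th 177.95 w 0.0298 F [0.4 0.4 1. ] tilt [ 0.002 -0.001 -1.   ]
(0.461, 0.161, 0.0165, 178) [-0.25 -0.03  5.24] [-0.001 -0.002 -0.001]
[ 249  134   17  112 1745] [[0.4045, 0.1643, 0.008], [0.4784, 0.1615, 0.008]]
[  0 287  21  49 755] [[0.5149, -0.0341, 0.008], [0.5534, -0.0442, 0.008]]
[152 359  16  25 218] [[0.5918, 0.0775, 0.008], [0.61, 0.0719, 0.008]]
```

Emit:
arm_command([
  [[-0.2,0,2.5,0,0,0,-0.3],[-0.2,0,4.3,0,0,0,-0.3],[-0.2,0,5.1,0,0,0,-0.3],[-0.2,0,5.2,0,0,0,-0.3],[-0.2,0,5.2,0,0,0,-0.3],[-0.2,0,5.2,0,0,0,-0.6],[-0.2,0,5.2,0,0,0,-1],[-0.2,0,5.2,0,0,0,-1],[-0.2,0,5.2,0,0,0,-1],[-0.2,0,5.2,0,0,0,-1]],
], grip_force=25)

```text
t: 24.37
position: [0.4621, 0.1622, 0.0185]
tcp_rot: [0.018, 1.0, 0.0, 0.001]
ft_force: [-1.1, -1.0, 7.1]
width: 0.0096
grasp_force: 28.1
```

```bash
python3 -c "
from h import *
print(st()[0]['grasp_force'])
go((.45,.161,.12,178),(.38,-.1,.12,178),(.38,-.1,.12,278),(.3837,-.2973,.12,278))"
```

```text
28.086863458156586
t 24.37 p [0.4621 0.1622 0.0185] th 177.99 w 0.0096 F [-1.1 -1.   7.1] tilt [-0.002  0.    -1.   ]
(0.45, 0.161, 0.12, 178) [  1.19  -0.16 -10.15] [ 0.     0.002 -0.   ]
(0.38, -0.1, 0.12, 178) [  7.27 -26.49 -10.17] [ 0.     0.002 -0.   ]
(0.38, -0.1, 0.12, 278) [  7.27 -26.49 -10.17] [-1.000e-03  1.000e-03 -1.746e+00]
(0.3837, -0.2973, 0.12, 278) [  6.2  -46.19 -10.17] [-1.000e-03  1.000e-03 -1.746e+00]
```

Emit:
arm_command([
  [[0,0,-4,0,0,0,-1],[1,-1,-8,0,0,0,-1],[2,-4,-10,0,0,0,-1],[3,-8,-10,0,0,0.08,-1],[4,-12,-10,0,0,0.2,-1],[4.5,-16,-10,0,0,0.32,-1],[5,-20,-10,0,0,0.44,-1],[5.3,-24,-10,0,0,0.56,-1],[5.5,-28,-10,0,0,0.68,-1],[5.7,-32,-10,0,0,0.8,-1],[5.9,-36,-10,0,0,0.92,-1],[6.1,-40,-10,0,0,1.04,-1],[6.2,-43,-10,0,0,1.16,-1],[6.2,-45.7,-9,0,0,1.28,-1],[6.2,-45.7,-7,0,0,1.398,-1],[6.2,-45.7,-5,0,0,1.398,-1],[6.2,-45.7,-4,0,0,1.398,-1],[6.2,-45.7,-4,0,0,1.398,-1],[6.2,-45.7,-4,0,0,1.398,-1]],
])

```text
t: 25.95
position: [0.3832, -0.2925, 0.0577]
tcp_rot: [0.657, 0.754, -0.0, -0.0]
ft_force: [-0.4, -0.3, 0.4]
width: 0.0097
grasp_force: 27.2
```

```bash
python3 -c "
from h import *
go((.383,-.2925,.0225,97.8))
im=optics.read_camera('wrist');cv2.imwrite('pics/w13.png',cv2.resize(im,None,fx=1.5,fy=1.5,interpolation=cv2.INTER_CUBIC))"
```

```text
t 25.95 p [ 0.3832 -0.2925  0.0577] th 97.9 w 0.0097 F [-0.4 -0.3  0.4] tilt [ 0.    -0.001 -1.   ]
(0.383, -0.2925, 0.0225, 97.8) [-0.   -0.02  3.52] [-0.001 -0.     0.002]
```

View pics/w13.png

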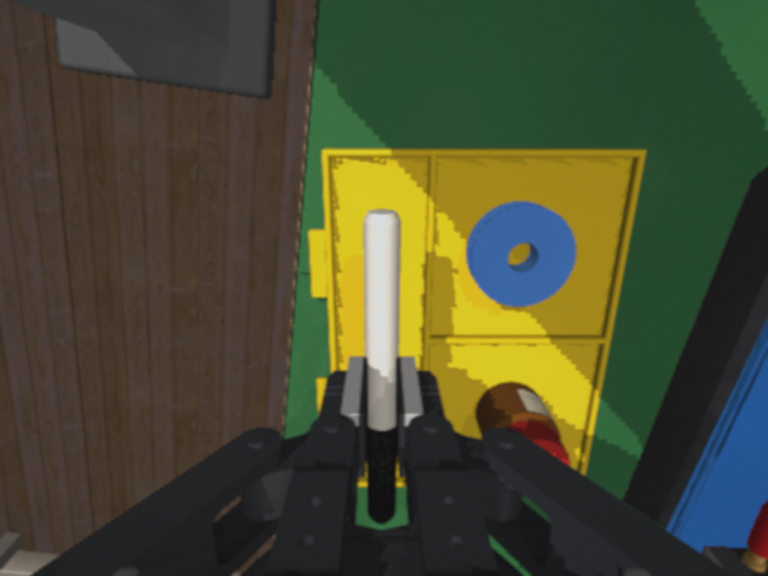

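Marker at column 382, compartment 330–430: centred. Lowering and releasing.

Emit:
arm_command([
  [[0,0,1.5,0,0,0,-1],[0,0,2.8,0,0,0,-1],[0,0,3.4,0,0,0,-1],[0,0,3.5,0,0,0,-1],[0,0,3.5,0,0,0,-1],[0,0,3.5,0,0,0,-0.6],[0,0,3.5,0,0,0,-0.45],[0,0,3.5,0,0,0,-0.45],[0,0,2.8,0,0,0,-0.45],[0,0,0,0,0,0,-0.45],[0,0,-4,0,0,0,-0.45],[0,0,-8,0,0,0,-0.45],[0,0,-12,0,0,0,-0.45],[4,-4,-12,0,0,0,-0.45],[8,-8,-12,0,0,0,-0.45],[8,-8,-12,0,0,0,-0.45],[8,-8,-12,0,0,0,-0.45]],
])

```text
t: 27.42
position: [0.2884, -0.2207, 0.178]
tcp_rot: [0.657, 0.754, -0.0, -0.001]
ft_force: [-0.9, -0.6, 0.0]
width: 0.0232
grasp_force: 0.0
```

```bash
python3 -c "
from h import *
go()
w=optics.read_camera('wrist');t=optics.read_camera('top')[150:260,110:435]
t=cv2.resize(t,None,fx=2.4,fy=2.4,interpolation=cv2.INTER_CUBIC);w=cv2.resize(w,(416,312))
c=np.zeros((t.shape[0]+312,t.shape[1],3),np.uint8);c[:312,:416]=w;c[312:]=t;cv2.imwrite('pics/end.png',c);print(c.shape)"
```

```text
t 27.42 p [ 0.2884 -0.2207  0.178 ] th 97.89 w 0.0232 F [-0.9 -0.6  0. ] tilt [ 0.002 -0.002 -1.   ]
(576, 780, 3)
```

View pics/end.png

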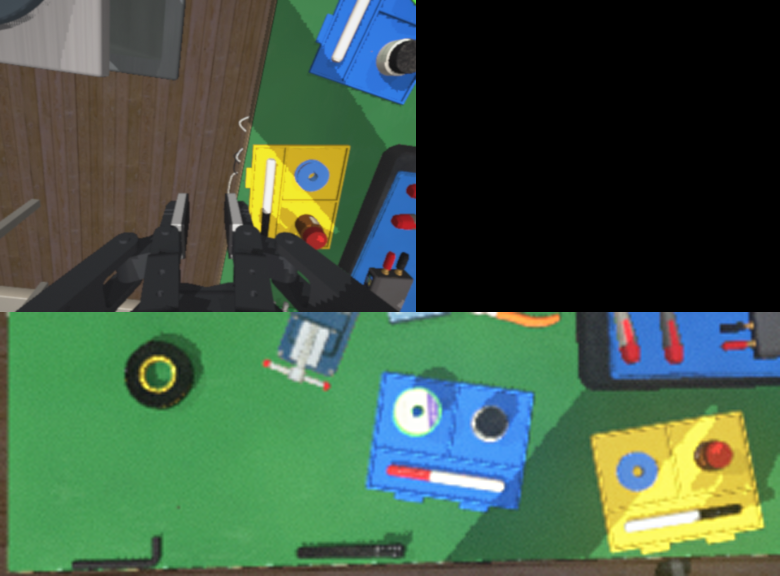

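All five items are in their compartments. The reel (415,412), black-lid jar (490,422) and red-lid jar (713,455) stand upright, both markers are centred, and the tape (158,374) and braid reel (637,470) are where they were.

```bash
python3 -c "
from rig import robot
print(robot.close_job())"
```

```text
the job is handed in; nothing more can be done
None
```

Both kits are made up as asked, in the order asked, and the job was handed in at about 27.5 s of the 118 s allowed; the last pictures show every item in its compartment, with the tape and braid reel left where they were.

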